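Move the wet lens carrier to the drip stand with the lifting hook

TASK

Take the lifting hook by its black grip and use it to carry the freshly dipped lens carrier by its bail from the plain stand to the stand with the drip pan, turning it so that both holes of its bridge drop fully home over that stand's two hook pins. The carrier is wet: keep it level and hanging all the way, never set it down or let it touch anything but hook and stands, and never touch it with the gripper. Then stand the lifting hook upright back on its round rubber pad, let go, and leave the bottle, the glasses case and the order trays as they are.

Things in the scene. Friction and masses are not known exactly. Their poses are not given: they have to be found in the camera images.
- carrier: Steel lens carrier, 0.3 to 0.45 kg, hanging on the plain stand. Origin: centre of the underside of its bridge, a plate 34 (x) by 130 (y) by 8 mm (z 0 to 8) with two 13 mm through holes at y = -50 and +50 mm. Bail above; below, down to z = -70 mm, a rigid wire rack with five upright clear lenses, 66 mm wide along y, 58 along x. z is up; same after a half turn about z
- bail (a point): Middle (bar centre) of the carrier's bail, z = +63 mm above the carrier's origin; axes as the carrier's. The bail is 10 mm round bar: a level bar along y on uprights at y = -34 and +34 mm; 50 mm is open between bridge and bar. Resting in the lifter's cradle the carrier swings freely about this bar
- lifter: Lifting hook, C-shaped aluminium tool, 0.25 kg, standing loose on the pad. Origin: under the cradle centre, on the underside. Lower arm x = -52 to 24 mm, y -20 to 20, z 0 to 10; spine x = -52 to -42, y -15 to 15; top arm x = -52 to 15, z = 68 to 78. The mouth (z 23 to 68) opens towards +x
- cradle (a point): Centre of a 10 mm bar resting in the lifter's cradle, 16 mm above the lifter's origin. The cradle is a V trough along y, 40 mm long, between two lips on the lower arm that rise to z = 23 mm and reach x = -20 and +20 mm; a bar laid in it along y settles at x = 0
- grip (a point): Centre of the lifter's black grip block, 100 mm above the lifter's origin, straight over the cradle; axes as the lifter's. The block is 30 mm along x, 50 along y, and 44 high (z = 78 to 122 mm)
- drip_stand: Destination stand, fixed, empty; told by the shallow pan with 20 mm high rim on its 140 by 150 mm foot. Origin on the table midway under the pins. Two steel arms 12 mm wide at y = -50 and +50 mm run from a cross bar at x = +70 mm (on a 30 mm wide post) to x = -12 mm, open to -x, tops at 100 mm; 88 mm free between them. Nothing on it stands higher than 121 mm
- drip_stand_seat (a point): Midway between the drip stand's two upturned pins (at y = -50 and +50 mm, 8 mm thick, 21 mm high, tops pointed), at the height of the arms' tops, 100 mm above the table; axes as the stand's. The seated carrier's origin lies here, its y along this y (either way round)
- rinse_stand: Plain stand, fixed, on which the carrier hangs at the start: same shape and size as the drip stand but its foot plate is plain
- pad: Round black rubber pad, fixed, 140 mm across, 6 mm thick, origin at the centre of its underside on the table. The lifter stands on it at the start and goes back on it
- bottle: Bystander: bottle of lens cleaner, 66 mm thick, 200 mm tall, loose, origin at the centre of its underside. It or the pad is the nearer to the robot
- case: Bystander: black glasses case, 65 by 165 by 40 mm high, loose, origin at the centre of its underside
- tray_left: Bystander: fixed blue order tray, 220 (x) by 170 (y) by 50 mm, with a card standing to 95 mm near its far edge; origin at the centre of its underside
- tray_right: Bystander: the same on the right
- table: The work table, its top at height 0

How it is judged:
By the outcome, as a careful person would: the job done as asked, in the order asked, and still so for the second after the job is handed in, with the robot touching nothing.
It also fails if it takes over 72 s, if anything falls off the work surface, if the arm or the gripper's body presses on something with over 40 N, if the wrist force passes 120 N, or if a joint passes its speed limit or range.

ROBOT

A 6-joint arm with a two-finger parallel gripper is mounted at the origin on the work surface. World frame = base frame: x ahead of the robot, y to its left, z up, the work surface at z = 0. Lengths are in mm, angles in rad, forces in N, time in s.
With the tool pointing down it reaches from about 275 to 1000 mm from the base axis. Payload 8.4 kg.
Tool frame: the origin (TCP) lies between the finger pads; the fingertips stand 22 mm ahead of it and the grasp point (between the pads) lies 3 mm ahead of it (r.nose_length is the z of the fingertips in the tool frame, in mm); z points along the fingers, y is the line along which they close (so a half turn about z gives the same grasp; the last joint's range is limited). The gripper opens to 85 mm and grips with 20 to 120 N. Pads are 22 mm wide; open, the fingers measure 114 mm over their backs; the gripper's body (76 mm by 85 mm) begins 54 mm behind the grasp point. The pads swing forward as they close: fully open they stand 13 mm farther back than shut.
Start: joints at [-1.27, 0.353, 1.633, -0, 1.155, -0.002], TCP at [186.37, -596.569, 253.281] pointing down, gripper open.
Joint ranges: [-2.63, 2.63], [-0.92, 2.1], [0.06, 2.66], [-1.3, 4.44], [0, 2.69], [-3.02, 3.02]. Speed limits (rad/s): [2.22, 2.22, 2.79, 3.14, 3.14, 3.14].

INTERFACE

Orientations are given as [roll, pitch, yaw] about the fixed x, y, z axes, in that order (R = Rz(yaw) Ry(pitch) Rx(roll)).
In Python, from rig import r, cams gives the robot as it stands (r), with the cameras (cams).
- The arm moves only by the shell command python3 steer.py FILE [FORCE], which reads ROWS from the file FILE. ROWS is a JSON list that holds a single list of rows (three levels of brackets), with 1 to 5 rows, each of 7 numbers: a rotation vector rx, ry, rz in fractions of the full range, 1 being pi rad, then dx, dy, dz in shares of 200 mm (1.0 is 200 mm), then the opening from 0.0 (shut) to 1.0 (fully open); each row shifts and turns the commanded pose from where the row before left it, along the tool's axes as they then stand; what a row does not reach is not made up. A row lasts 1/12 s, in which the tool goes at most 41.7 mm and 0.125 rad, less where a joint would pass 70% of its speed; a pose out of reach is approached as far as the arm can. The fingers move at their own pace and stop on an object; FORCE is the grip in N (left out, the last holds). Time passes only in rows, so rows that do not move let the fingers close. It prints the time, the measured TCP pose, the force, the opening and the grip force at its end. A shift or turn number past 1, either way, is cut back to 1. Input that does not fit is refused with a message, and nothing moves.
- r.sense(): the state, without advancing time (a new reading comes with each control period).
- cams.grab_frame(name): name is "side" or "top"; returns the picture (420x560x3 uint8, red, green, blue); there is no depth.
- cams.camera_params(name): a dict with "fx", "fy", "cx", "cy" (pixels), "rvec" (rotation vector, rad) and "tvec" (3), from world to camera coordinates, as OpenCV has them. Camera axes: x right, y down, z forward; pixel columns grow to the right and rows downward; lengths in mm; the calibration is good to about 2 mm. A picture is of the moment at which its call begins. camera_params takes no time and is no camera call.
- r.sign_off(): hands the job in; it is judged then, once.
The state is a dict: "clock": time; "qpos": joint angles; "qvel": joint speeds; "joint_efforts": joint torques, N m; "eef_pos": TCP position; "tcp_rot": TCP orientation; "contact_force": force on the tool from outside, world axes, zero at the start; "wrist_torque": the same for the moment, N m; "opening": opening from 0.0 (shut) to 1.0 (fully open); "grasp_force": force on a finger pad.
Only numpy, scipy, OpenCV 4.12 (cv2) and the standard library are available. Lean on these libraries where they do the work, as an engineer would, in place of code of your own. Each camera call takes 0.05 s, during which the arm holds its last target. There are 200 camera calls.

## Working session

There is one attempt and no reset: what is moved stays moved. The work goes in short steps, Python scripts to look and compute and a shell command to move; the robot and the scene stay as the last step left them, time stands still between calls to the robot, and variables do not carry over. Pictures are saved under pics/ and viewed, at most 10 in all, crops included, and the job is handed in when it is done.

```bash
ls; mkdir -p pics; python3 - <<'E'
from rig import r, cams
import cv2,numpy as np
for n in("side","top"):
    p=cams.camera_params(n);R=cv2.Rodrigues(np.array(p["rvec"],float))[0];print(n,p,"pos",-R.T@np.array(p["tvec"]))
    cv2.imwrite(f"pics/{n}0.png",cams.grab_frame(n)[:,:,::-1])
print(r.sense())
E
```

```text
pics
rig.py
steer.py
side {'fx': 476.2209446573554, 'fy': 476.2209446573554, 'cx': 283.8010851632187, 'cy': 210.13440209050094, 'rvec': array([ 0.61619524, -2.66634039,  1.11691437]), 'tvec': array([ 513.4369231 ,  283.34339745, 1534.37157851])} pos [  50.83329452 1026.54359749 1281.33575399]
top {'fx': 480.4426770154857, 'fy': 480.4426770154857, 'cx': 284.41202566902734, 'cy': 211.9967690090119, 'rvec': array([ 2.17621366, -2.17629512,  0.10030651]), 'tvec': array([   4.7795582 ,  603.22872368, 1613.33231395])} pos [ 455.61881366    8.07041852 1661.05245476]
{'clock': 0.1, 'qpos': array([-1.27042247e+00,  3.53583456e-01,  1.63406119e+00,  1.59736209e-05,
        1.15523035e+00, -2.39845113e-03]), 'qvel': array([-0.00294757,  0.00035895, -0.00187018, -0.00023199,  0.00050326,
       -0.00139009]), 'joint_efforts': array([ 3.17040235e-05, -6.06358910e+01, -3.42819500e+01, -1.27439266e-04,
        3.90587171e-03, -2.55047661e-05]), 'eef_pos': array([ 186.238588  , -596.1769082 ,  252.63328909]), 'tcp_rot': array([-3.14031036e+00, -1.76813634e-05,  3.02765843e-01]), 'contact_force': array([-0.85594613, -0.81464245,  0.92712477]), 'wrist_torque': array([0.06091008, 0.0670643 , 0.00570227]), 'grasp_force': 0.0, 'opening': 1.0033932079226457}
```

View pics/top0.png

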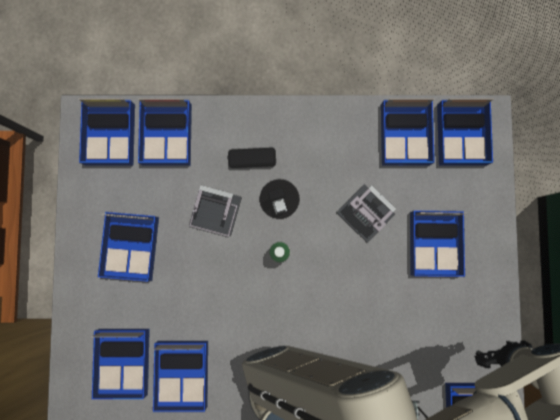

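View pics/side0.png

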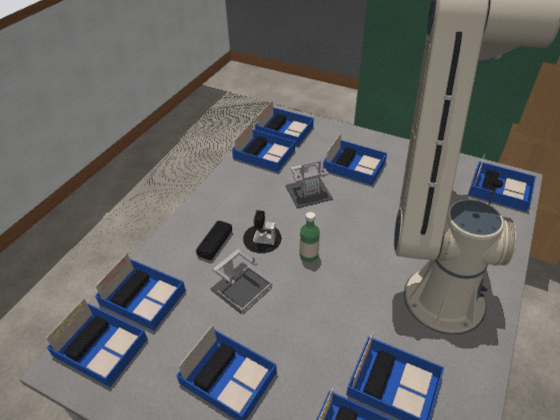

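Top view: drip stand about (215,212) with its pan, pad (279,198) carrying the lifter, rinse stand and carrier (367,212), bottle (279,252), case (252,158). Next I'll enlarge these areas.

```bash
cat > h.py <<'E'
import cv2,numpy as np
from rig import r, cams
def cam(n):
    p=cams.camera_params(n);R=cv2.Rodrigues(np.array(p["rvec"],float))[0]
    return p,R,np.array(p["tvec"],float)
def ray(n,uv):
    p,R,t=cam(n);d=R.T@np.array([(uv[0]-p["cx"])/p["fx"],(uv[1]-p["cy"])/p["fy"],1.]);return -R.T@t,d/np.linalg.norm(d)
def onz(n,uv,z):
    c,d=ray(n,uv);return c+d*(z-c[2])/d[2]
def tri(a,b):
    c1,d1=ray("top",a);c2,d2=ray("side",b)
    s=np.linalg.lstsq(np.c_[d1,-d2],c2-c1,rcond=None)[0];p,q=c1+s[0]*d1,c2+s[1]*d2
    return (p+q)/2,np.linalg.norm(p-q)
def proj(n,X):
    p,R,t=cam(n);c=R@np.array(X,float)+t;return np.array([p["fx"]*c[0]/c[2]+p["cx"],p["fy"]*c[1]/c[2]+p["cy"]])
E
python3 - <<'E'
import cv2,numpy as np
t=cv2.imread("pics/top0.png");s=cv2.imread("pics/side0.png")
def up(im,x0,y0,w,h,k,name):
    c=cv2.resize(im[y0:y0+h,x0:x0+w],None,fx=k,fy=k,interpolation=cv2.INTER_CUBIC)
    return c
a=up(t,185,175,66,70,6,0);b=up(t,330,175,66,70,6,0)
cv2.imwrite("pics/t1.png",np.hstack([a,b]))
a=up(s,205,245,72,70,5.5,0);b=up(s,278,150,72,70,5.5,0)
cv2.imwrite("pics/s1.png",np.hstack([a,b]))
a=up(t,250,170,60,60,6.5,0);b=up(s,235,200,60,60,6.5,0)
cv2.imwrite("pics/l1.png",np.hstack([a,b]))
E
```

```text
(no output)
```

View pics/t1.png

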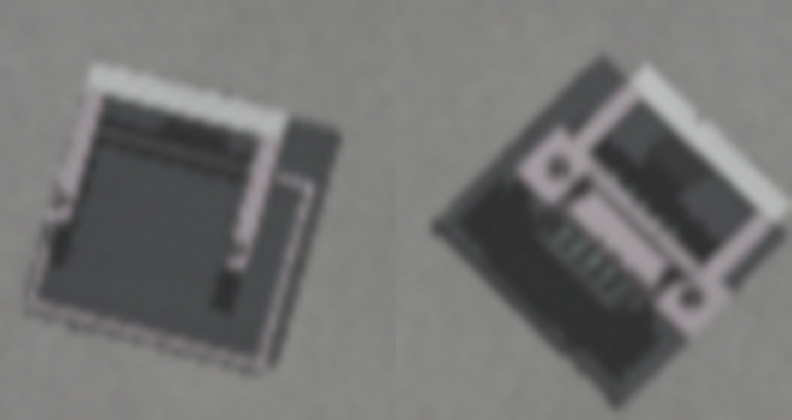

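View pics/s1.png

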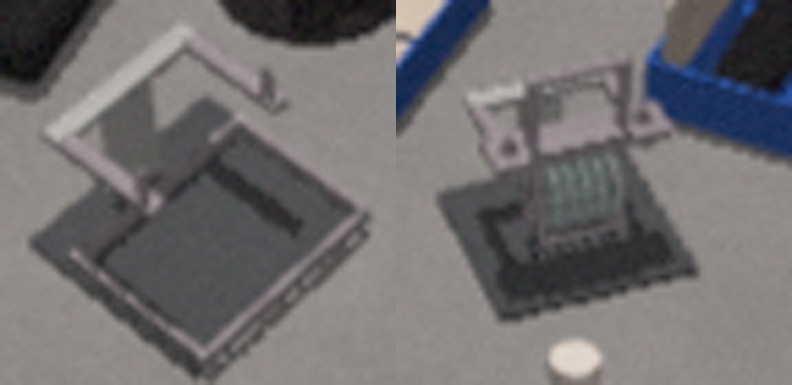

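View pics/l1.png

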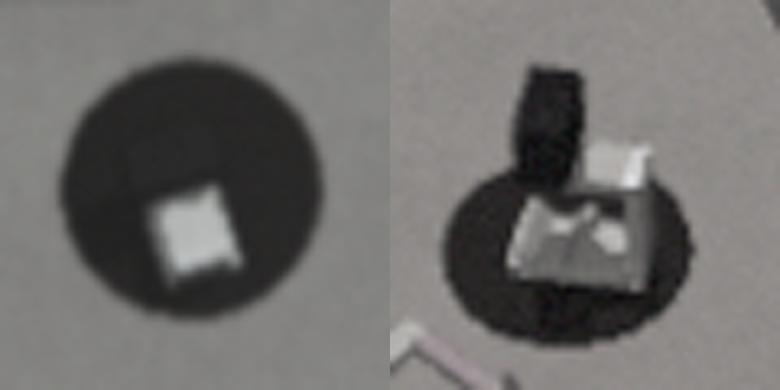

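Seen in the crops:
- **Stands:** the drip stand's arm tips are at t1 (60,218) and (236,268). The carrier's bridge holes are at (558,167) and (690,298) in t1, and at (512,150) and (643,118) in s1.
- **Lifter:** its top arm is the white patch at l1 (145–243, 188–285). The grip lies up and to the left of it, so its +x points roughly to world +x.

Now I'll turn these into positions.

```bash
python3 - <<'E'
from h import *
np.set_printoptions(precision=1,suppress=True)
t=cv2.imread("pics/top0.png");s=cv2.imread("pics/side0.png")
f=lambda c,x0,y0,k:(x0+(c[0]+.5)/k-.5,y0+(c[1]+.5)/k-.5)
T1=lambda c:f((c[0]-396,c[1]),330,175,6); TD=lambda c:f(c,185,175,6)
S1=lambda c:f((c[0]-396,c[1]),278,150,5.5); SD=lambda c:f(c,205,245,5.5)
print("holes z108");a=onz("top",T1((558,167)),108);b=onz("top",T1((690,298)),108);print(a,b,(a+b)/2,np.linalg.norm(a-b),np.arctan2(*(a-b)[1::-1])-np.pi/2)
print(tri(T1((558,167)),S1((512,150))),tri(T1((690,298)),S1((643,118))))
print(onz("side",S1((512,150)),108),onz("side",S1((643,118)),108))
print("drip tips z100");a=onz("top",TD((60,218)),100);b=onz("top",TD((236,268)),100);print(a,b,np.linalg.norm(a-b),np.arctan2(*(a-b)[1::-1])-np.pi/2)
# white/steel masks
g=t[170:230,250:310].astype(int).max(2);m=(g>120).astype(np.uint8)
d=cv2.getStructuringElement(cv2.MORPH_ELLIPSE,(3,3))
# pad: dark
dk=cv2.morphologyEx((t.max(2)<70).astype(np.uint8),cv2.MORPH_CLOSE,np.ones((9,9)))
for c in cv2.findContours(dk,cv2.RETR_EXTERNAL,cv2.CHAIN_APPROX_NONE)[0]:
    (x,y),R=cv2.minEnclosingCircle(c)
    if cv2.contourArea(c)>300 and 170<y<260: print("dark",x,y,R,cv2.contourArea(c),onz("top",(x,y),6))
hsvmask=((t.max(2)>135)).astype(np.uint8);n,l,st,ce=cv2.connectedComponentsWithStats(hsvmask[175:225,255:305])
for i in range(1,n):
    if st[i,4]>30 and st[i,4]<400:
        c=cv2.findContours((l==i).astype(np.uint8),0,1)[0][0];q=cv2.minAreaRect(c)
        bp=cv2.boxPoints(q)+[255,175];print("patch",st[i],q);W=np.array([onz("top",p,84) for p in bp]);print(bp,W,W.mean(0))
# bottle
gm=((t[:,:,1].astype(int)-t[:,:,2]>25)&(t[:,:,1].astype(int)-t[:,:,0]>10)).astype(np.uint8)
print("bottle cap",onz("top",(279.5,252),200), onz("top",(252,158),40))
def up(im,x0,y0,w,h,k,gain):
    return cv2.resize(np.clip(im[y0:y0+h,x0:x0+w].astype(float)*gain-60,0,255).astype(np.uint8),None,fx=k,fy=k,interpolation=cv2.INTER_CUBIC)
cv2.imwrite("pics/l2.png",np.hstack([up(t,255,175,50,50,8,5),up(s,245,200,50,50,8,5)]))
E
```

```text
holes z108
[ 627.2 -229.8  108. ] [ 556.1 -300.1  108. ] [ 591.7 -265.   108. ] 100.02910297501018 -0.7911867202050472
(array([ 625.3, -231.3,  104.5]), np.float64(4.990761687682773)) (array([ 555.2, -301. ,  105.8]), np.float64(2.154037820428908))
[ 621.2 -228.3  108. ] [ 553.3 -298.9  108. ]
drip tips z100
[600.2 297.9 100. ] [572.9 202.  100. ] 99.75738146219297 -0.2767157885927922
dark 125.32025909423828 247.28431701660156 35.39461898803711 668.5 [483.4 551.    6. ]
dark 434.841796875 243.88638305664062 39.814300537109375 938.0 [ 495.  -512.8    6. ]
dark 362.21429443359375 215.7857208251953 22.724037170410156 706.5 [ 592.  -264.3    6. ]
dark 278.9464416503906 198.6568603515625 19.61448097229004 1143.5 [651.6  23.7   6. ]
dark 1.0 232.5 117.50435638427734 3058.0 [534.2 980.1   6. ]
patch [20 25 11 12 95] ((24.77358627319336, 30.207544326782227), (10.164681434631348, 9.615238189697266), 74.05460357666016)
[[273.8 201.6]
 [283.  199. ]
 [285.8 208.8]
 [276.5 211.4]] [[632.4  40.1  84. ]
 [641.2   9.5  84. ]
 [608.8   0.3  84. ]
 [600.   30.8  84. ]] [620.6  20.2  84. ]
bottle cap [465.9  20.  200. ] [787.6 115.7  40. ]
```

View pics/l2.png

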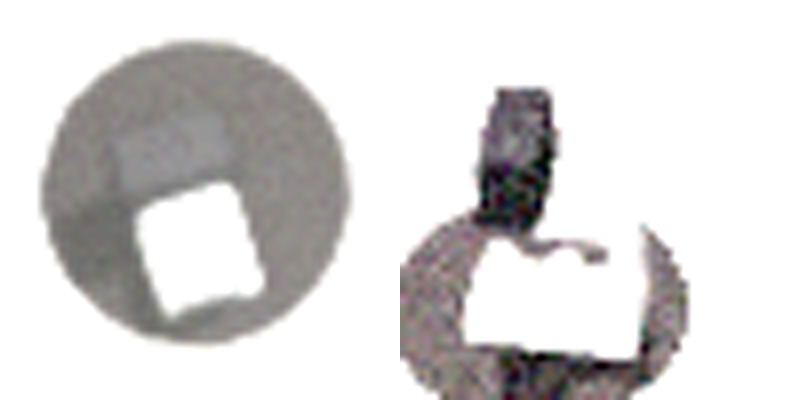

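The l2 crop shows the grip top at about (172,155), which is top-view pixel (276.4,194.3). The lifter yaw is about 0.28 rad. I'll refine the stand and grip measurements, then move over the grip.

The rows are not in the units I measure in: shifts go in shares of 200 mm and turns go in shares of pi rad. I convert before sending: 31 mm is 0.155, -23.5 mm is -0.1175, 0.024 rad is 0.0076.

```bash
cat > m.py <<'E'
from h import *
np.set_printoptions(precision=2,suppress=True)
t=cv2.imread("pics/top0.png")
c=(255+(172+.5)/8-.5,175+(155+.5)/8-.5);print("grip",onz("top",c,128))
for p in [(118,150),(215,118),(228,165),(125,192)]:
    print(onz("top",(255+p[0]/8-.44,175+p[1]/8-.44),128))
for nm,x0 in(("drip",185),("rinse",330)):
    k=8;c=cv2.resize(t[175:245,x0:x0+66],None,fx=k,fy=k,interpolation=cv2.INTER_CUBIC).astype(int)
    m=((c[:,:,1]>c[:,:,2]-3)&(c.min(2)>142)).astype(np.uint8)   # white-grey bar
    n,l,st,_=cv2.connectedComponentsWithStats(m)
    i=1+np.argmax(st[1:,4]);q=cv2.minAreaRect(cv2.findContours((l==i).astype(np.uint8),0,1)[0][0])
    b=np.array([onz("top",(x0+(p[0]+.5)/k-.5,175+(p[1]+.5)/k-.5),100) for p in cv2.boxPoints(q)])
    print(nm,"white bar",st[i],"centre",b.mean(0),[np.linalg.norm(b[j]-b[j-1]) for j in(1,2)],b.tolist())
    pk=((c[:,:,2]-c[:,:,1]>6)&(c.min(2)>105)).astype(np.uint8)
    n,l,st,ce=cv2.connectedComponentsWithStats(pk)
    for i in range(1,n):
        if st[i,4]>300:
            q=cv2.minAreaRect(cv2.findContours((l==i).astype(np.uint8),0,1)[0][0])
            b=np.array([onz("top",(x0+(p[0]+.5)/k-.5,175+(p[1]+.5)/k-.5),100) for p in cv2.boxPoints(q)]);print("  pink",st[i],b.tolist())
E
python3 m.py
echo '[[[0,0,0.0076,0.155,-0.1175,0,1],[0,0,0,0.155,-0.1175,0,1],[0,0,0,0.155,-0.1175,0,1],[0,0,0,0.155,-0.1175,0,1],[0,0,0,0.155,-0.1175,0,1]]]' > m.json && python3 steer.py m.json
echo '[[[0,0,0,0.155,-0.1175,0,1],[0,0,0,0.155,-0.1175,0,1],[0,0,0,0.155,-0.1175,0,1],[0,0,0,0.155,-0.1175,0,1],[0,0,0,0.155,-0.1175,0,1]]]' > m.json && python3 steer.py m.json
echo '[[[0,0,0,0.155,-0.1175,0,1],[0,0,0,0.155,-0.1175,0,1],[0,0,0,0.155,-0.1175,0,1],[0,0,0,0.155,-0.1175,0,1],[0,0,0,0.155,-0.1175,0,1]]]' > m.json && python3 steer.py m.json
```

```text
grip [652.41  31.8  128.  ]
[654.44  53.51 128.  ]
[667.42  14.53 128.  ]
[648.38   9.3  128.  ]
[637.45  50.65 128.  ]
drip white bar [  111    82   271   105 10401] centre [665.61 230.93 100.  ] [np.float64(19.902933556293796), np.float64(112.11981882630172)] [[670.0626900806753, 287.4776264955173, 100.0], [689.410989823554, 282.8117866776532, 100.0], [661.1264581395569, 174.31828898742435, 100.0], [641.838078223992, 179.09761396153337, 100.0]]
  pink [100 135  29  69 814] [[637.9878098887823, 292.1519581413907, 100.0], [665.2666567376735, 285.3723603644207, 100.0], [663.1179665890415, 277.3434702425409, 100.0], [635.8456134301671, 284.13490320187424, 100.0]]
  pink [ 326  195   39  105 1261] [[597.4365249669156, 198.8490115495145, 100.0], [640.7972894955947, 188.5332780553717, 100.0], [638.7895721684858, 180.53264166155603, 100.0], [595.438347150283, 190.8672707407737, 100.0]]
rinse white bar [  312    83   216   214 10939] centre [ 641.61 -314.93  100.  ] [np.float64(19.20623922044952), np.float64(113.93280851439208)] [[674.7069682135971, -267.69607285517196, 100.0], [688.4899428
[... 780 characters left out ...]
00.0], [556.2507995101148, -313.19893223276574, 100.0]]
  pink [ 349  391   75   53 1254] [[540.5966228540318, -282.05563656314297, 100.0], [559.8386587977126, -284.94060015879904, 100.0], [555.8782107280798, -314.53173108728544, 100.0], [536.6442171720955, -311.6145599106776, 100.0]]
clock: 0.52
eef_pos: [302.8, -438.7, 253.0]
tcp_rot: [-3.141, 0.0, 0.278]
contact_force: [0.5, 0.1, 0.6]
opening: 1.005
grasp_force: 0.0
clock: 0.93
eef_pos: [419.6, -283.0, 253.2]
tcp_rot: [-3.141, 0.0, 0.279]
contact_force: [0.3, -0.3, -0.8]
opening: 0.997
grasp_force: 0.0
clock: 1.35
eef_pos: [536.3, -127.3, 253.1]
tcp_rot: [-3.141, 0.0, 0.279]
contact_force: [0.4, -0.3, -0.0]
opening: 1.001
grasp_force: 0.0
```

Converted, 31.2 mm is 0.156, -23.9 mm is -0.1195.

```bash

echo '[[[0,0,0,0.156,-0.1195,0,1],[0,0,0,0.156,-0.1195,0,1],[0,0,0,0.156,-0.1195,0,1],[0,0,0,0.156,-0.1195,0,1],[0,0,0,0.156,-0.1195,0,1]]]' > m.json && python3 steer.py m.json
echo '[[[0,0,0,0,0,0,1],[0,0,0,0,0,0.125,1],[0,0,0,0,0,0.125,1],[0,0,0,0,0,0.05,1],[0,0,0,0,0,0,1]]]' > m.json && python3 steer.py m.json
python3 - <<'E'
from h import *
a=cams.grab_frame("top")[:,:,::-1];b=cams.grab_frame("side")[:,:,::-1]
k=lambda im,x,y,w,h,f:cv2.resize(np.clip(im[y:y+h,x:x+w]*1.6,0,255).astype(np.uint8),None,fx=f,fy=f,interpolation=cv2.INTER_CUBIC)
cv2.imwrite("pics/g1.png",k(b,225,170,80,80,7,))
E
```

```text
clock: 1.77
eef_pos: [653.4, 30.5, 252.9]
tcp_rot: [-3.142, 0.001, 0.279]
contact_force: [1.0, -1.1, 0.7]
opening: 1.0
grasp_force: 0.0
clock: 2.18
eef_pos: [650.7, 28.6, 190.1]
tcp_rot: [-3.14, 0.006, 0.279]
contact_force: [-0.7, -0.4, -0.2]
opening: 0.999
grasp_force: 0.0
```

View pics/g1.png

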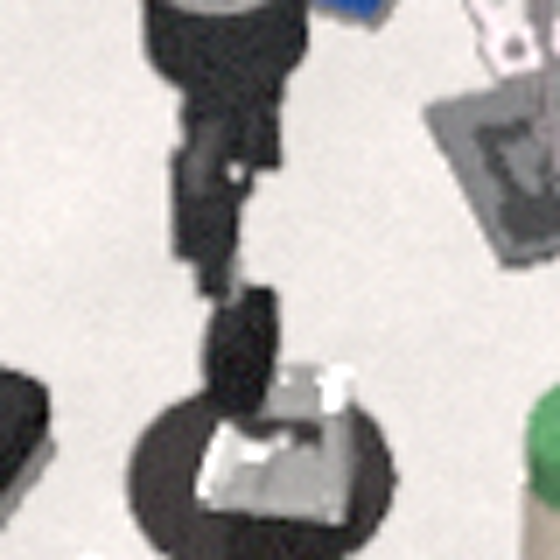

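The g1 picture shows the fingers hanging just above the grip and in line with it. I'll descend and grasp.

Converted, 20 mm is 0.1, 12 mm is 0.06.

```bash

echo '[[[0,0,0,0,0,0.1,1],[0,0,0,0,0,0.1,1],[0,0,0,0,0,0.1,1],[0,0,0,0,0,0.06,1],[0,0,0,0,0,0.03,1]]]' > m.json && python3 steer.py m.json
echo '[[[0,0,0,0,0,0.01,1],[0,0,0,0,0,0,1],[0,0,0,0,0,0,1]]]' > m.json && python3 steer.py m.json
```

```text
clock: 2.7
eef_pos: [652.7, 28.4, 114.9]
tcp_rot: [-3.142, 0.0, 0.278]
contact_force: [0.5, 0.6, 0.1]
opening: 1.002
grasp_force: 0.0
clock: 2.95
eef_pos: [653.6, 28.6, 114.5]
tcp_rot: [3.141, -0.002, 0.279]
contact_force: [-0.4, 0.6, 0.3]
opening: 1.001
grasp_force: 0.0
```

Converted, 4 mm is 0.02.

```bash

echo '[[[0,0,0,0,0,0.02,1],[0,0,0,0,0,0,0.5],[0,0,0,0,0,0,0.4],[0,0,0,0,0,0,0.3],[0,0,0,0,0,0,0.2]]]' > m.json && python3 steer.py m.json 90
echo '[[[0,0,0,0,0,0,0],[0,0,0,0,0,0,0],[0,0,0,0,0,0,0],[0,0,0,0,0,0,0],[0,0,0,0,0,0,0]]]' > m.json && python3 steer.py m.json 90
```

```text
clock: 3.37
eef_pos: [653.2, 29.0, 109.9]
tcp_rot: [-3.141, -0.001, 0.279]
contact_force: [-0.0, 2.8, 4.8]
opening: 0.579
grasp_force: 92.9
clock: 3.78
eef_pos: [653.2, 29.0, 109.9]
tcp_rot: [-3.141, -0.001, 0.279]
contact_force: [-0.6, 2.5, 4.8]
opening: 0.576
grasp_force: 92.9
```

Converted, -13 mm is -0.065, -12 mm is -0.06, 0.1185 rad is 0.0377.

```bash

echo '[[[0,0,0,0,0,-0.06,0],[0,0,0,0,0,-0.065,0],[0,0,0.0377,0,0,-0.065,0],[0,0,0.0377,0,0,-0.065,0],[0,0,0.0377,0,0,-0.065,0]]]' > m.json && python3 steer.py m.json 90
echo '[[[0,0,0.0377,0,0,-0.065,0],[0,0,0.0377,0,0,-0.065,0],[0,0,0.0377,0,0,-0.065,0],[0,0,0.0377,0,0,-0.06,0],[0,0,0.0377,0,0,0,0]]]' > m.json && python3 steer.py m.json 90
echo '[[[0,0,0.0377,0,0,0,0],[0,0,0,0,0,0,0],[0,0,0,0,0,0,0]]]' > m.json && python3 steer.py m.json
```

```text
clock: 4.2
eef_pos: [652.7, 28.4, 174.8]
tcp_rot: [3.141, -0.0, -0.083]
contact_force: [-0.8, -0.4, -1.8]
opening: 0.578
grasp_force: 92.9
clock: 4.62
eef_pos: [654.0, 28.4, 228.1]
tcp_rot: [-3.139, -0.003, -0.675]
contact_force: [-0.2, 0.1, -1.5]
opening: 0.572
grasp_force: 92.9
clock: 4.87
eef_pos: [652.6, 28.4, 224.9]
tcp_rot: [3.142, -0.0, -0.784]
contact_force: [-0.7, 0.5, -2.3]
opening: 0.574
grasp_force: 92.9
```

Converted, 31.5 mm is 0.1575, 15 mm is 0.075.

```bash

echo '[[[0,0,0,0.03,0.075,0,0],[0,0,0,0.06,0.1575,0,0],[0,0,0,0.06,0.1575,0,0],[0,0,0,0.06,0.1575,0,0],[0,0,0,0.06,0.1575,0,0]]]' > m.json && python3 steer.py m.json
echo '[[[0,0,0,0.06,0.1575,0,0],[0,0,0,0.06,0.1575,0,0],[0,0,0,0.055,0.1575,0,0],[0,0,0,0.03,0.0775,0,0],[0,0,0,0,0,0,0]]]' > m.json && python3 steer.py m.json
echo '[[[0,0,0,0,0,0,0],[0,0,0,0,0,0,0]]]' > m.json && python3 steer.py m.json
python3 - <<'E'
from h import *
k=lambda im,x,y,w,h,f:cv2.resize(np.clip(im[y:y+h,x:x+w,::-1]*1.3,0,255).astype(np.uint8),None,fx=f,fy=f,interpolation=cv2.INTER_CUBIC)
cv2.imwrite("pics/p1.png",np.hstack([k(cams.grab_frame("top"),330,165,65,80,6),k(cams.grab_frame("side"),270,120,65,80,6)]))
E
```

```text
clock: 5.28
eef_pos: [589.6, -110.7, 224.3]
tcp_rot: [3.141, 0.0, -0.783]
contact_force: [0.2, -0.1, -2.8]
opening: 0.577
grasp_force: 93.3
clock: 5.7
eef_pos: [539.7, -219.2, 224.4]
tcp_rot: [3.14, -0.0, -0.787]
contact_force: [-0.5, 0.6, -2.4]
opening: 0.574
grasp_force: 93.7
clock: 5.87
eef_pos: [541.8, -215.6, 224.3]
tcp_rot: [-3.141, 0.0, -0.786]
contact_force: [0.1, 0.9, -2.5]
opening: 0.575
grasp_force: 93.7
```

View pics/p1.png

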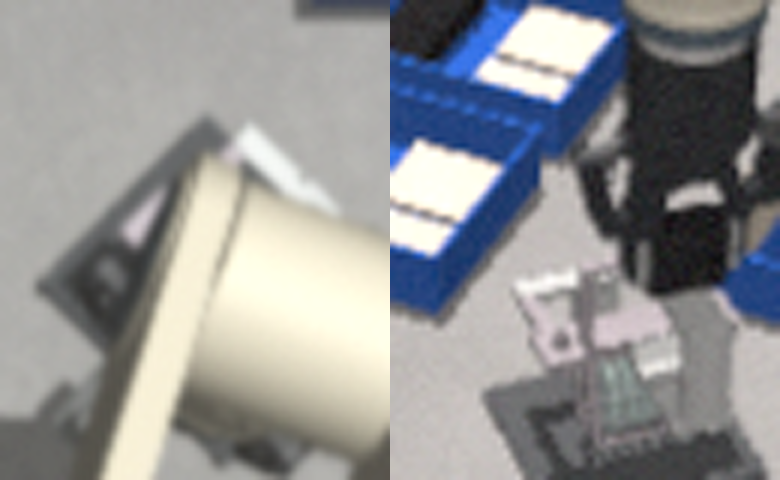

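The p1 view shows the lower arm's tip just in front of the open bail, above the bridge, as planned. I'll slide it in.

Converted, 10 mm is 0.05, 6 mm is 0.03.

```bash

echo '[[[0,0,0,0.03,0,0,0],[0,0,0,0.05,0,0,0],[0,0,0,0.05,0,0,0],[0,0,0,0.05,0,0,0],[0,0,0,0.05,0,0,0]]]' > m.json && python3 steer.py m.json
echo '[[[0,0,0,0.05,0,0,0],[0,0,0,0.045,0,0,0],[0,0,0,0.025,0,0,0],[0,0,0,0,0,0,0],[0,0,0,0,0,0,0]]]' > m.json && python3 steer.py m.json
echo '[[[0,0,0,0,0,-0.03,0],[0,0,0,0,0,-0.03,0],[0,0,0,0,0,-0.025,0],[0,0,0,0,0,-0.01,0],[0,0,0,0,0,0,0]]]' > m.json && python3 steer.py m.json
```

```text
clock: 6.38
eef_pos: [575.5, -249.2, 224.2]
tcp_rot: [-3.142, -0.0, -0.787]
contact_force: [-0.0, 0.1, -2.5]
opening: 0.578
grasp_force: 93.6
clock: 6.8
eef_pos: [591.2, -265.5, 224.0]
tcp_rot: [3.141, 0.001, -0.788]
contact_force: [-0.6, -0.2, -2.5]
opening: 0.574
grasp_force: 93.6
clock: 7.22
eef_pos: [591.6, -265.4, 244.6]
tcp_rot: [-3.141, -0.002, -0.788]
contact_force: [0.8, -0.7, -3.7]
opening: 0.577
grasp_force: 93.6
```

Converted, -3 mm is -0.015, -2 mm is -0.01.

```bash

echo '[[[0,0,0,0,0,-0.015,0],[0,0,0,0,0,-0.015,0],[0,0,0,0,0,-0.01,0],[0,0,0,0,0,0,0],[0,0,0,0,0,0,0]]]' > m.json && python3 steer.py m.json
echo '[[[0,0,0,0,0,-0.01,0],[0,0,0,0,0,-0.01,0],[0,0,0,0,0,-0.015,0],[0,0,0,0,0,-0.015,0],[0,0,0,0,0,-0.015,0]]]' > m.json && python3 steer.py m.json
echo '[[[0,0,0,0,0,-0.015,0],[0,0,0,0,0,-0.015,0],[0,0,0,0,0,-0.015,0],[0,0,0,0,0,-0.015,0],[0,0,0,0,0,-0.015,0]]]' > m.json && python3 steer.py m.json
```

```text
clock: 7.63
eef_pos: [591.3, -265.3, 251.2]
tcp_rot: [-3.141, 0.0, -0.788]
contact_force: [0.2, -0.8, -2.7]
opening: 0.579
grasp_force: 93.2
clock: 8.05
eef_pos: [591.2, -265.4, 264.5]
tcp_rot: [3.141, 0.0, -0.788]
contact_force: [0.4, 0.8, -6.5]
opening: 0.571
grasp_force: 93.3
clock: 8.47
eef_pos: [591.2, -265.4, 279.6]
tcp_rot: [3.142, -0.0, -0.788]
contact_force: [0.8, 0.4, -6.4]
opening: 0.578
grasp_force: 93.3
```

The load rose by 3.9 N, so the carrier (about 0.4 kg) is hanging on the hook. I'll raise it smoothly and turn it.

Converted, -10 mm is -0.05, -8 mm is -0.04.

```bash

echo '[[[0,0,0,0,0,-0.025,0],[0,0,0,0,0,-0.04,0],[0,0,0,0,0,-0.05,0],[0,0,0,0,0,-0.05,0],[0,0,0,0,0,-0.05,0]]]' > m.json && python3 steer.py m.json
echo '[[[0,0,0,0,0,-0.05,0],[0,0,-0.0064,0,0,-0.05,0],[0,0,-0.0127,0,0,-0.05,0],[0,0,-0.0191,0,0,-0.05,0],[0,0,-0.0191,0,0,-0.04,0]]]' > m.json && python3 steer.py m.json
echo '[[[0,0,-0.0191,0,0,-0.025,0],[0,0,-0.0191,0,0,-0.01,0],[0,0,-0.0191,0,0,0,0],[0,0,-0.0191,0,0,0,0],[0,0,-0.0191,0,0,0,0]]]' > m.json && python3 steer.py m.json
echo '[[[0,0,-0.0111,0,0,0,0],[0,0,-0.0048,0,0,0,0],[0,0,0,0,0,0,0],[0,0,0,0,0,0,0],[0,0,0,0,0,0,0]]]' > m.json && python3 steer.py m.json
```

```text
clock: 8.88
eef_pos: [591.4, -265.4, 323.8]
tcp_rot: [-3.141, -0.001, -0.788]
contact_force: [0.0, -0.0, -6.3]
opening: 0.58
grasp_force: 93.4
clock: 9.3
eef_pos: [591.4, -265.4, 371.9]
tcp_rot: [-3.141, -0.001, -0.604]
contact_force: [-0.1, 0.2, -6.2]
opening: 0.575
grasp_force: 93.4
clock: 9.72
eef_pos: [591.2, -265.3, 378.1]
tcp_rot: [-3.142, -0.0, -0.304]
contact_force: [-0.4, -0.3, -6.4]
opening: 0.577
grasp_force: 93.4
clock: 10.13
eef_pos: [591.3, -265.4, 377.4]
tcp_rot: [-3.142, -0.0, -0.258]
contact_force: [-0.7, 0.7, -6.5]
opening: 0.575
grasp_force: 93.4
```

Converted, -12.5 mm is -0.0625, -7.5 mm is -0.0375.

```bash

echo '[[[0,0,0,-0.003,-0.0125,0,0],[0,0,0,-0.006,-0.025,0,0],[0,0,0,-0.0095,-0.0375,0,0],[0,0,0,-0.0125,-0.05,0,0],[0,0,0,-0.0155,-0.0625,0,0]]]' > m.json && python3 steer.py m.json
echo '[[[0,0,0,-0.019,-0.075,0,0],[0,0,0,-0.022,-0.0875,0,0],[0,0,0,-0.025,-0.0995,0,0],[0,0,0,-0.025,-0.0995,0,0],[0,0,0,-0.025,-0.0995,0,0]]]' > m.json && python3 steer.py m.json
echo '[[[0,0,0,-0.025,-0.0995,0,0],[0,0,0,-0.025,-0.0995,0,0],[0,0,0,-0.025,-0.0995,0,0],[0,0,0,-0.025,-0.0995,0,0],[0,0,0,-0.025,-0.0995,0,0]]]' > m.json && python3 steer.py m.json
echo '[[[0,0,0,-0.025,-0.0995,0,0],[0,0,0,-0.025,-0.0995,0,0],[0,0,0,-0.025,-0.0995,0,0],[0,0,0,-0.025,-0.0995,0,0],[0,0,0,-0.025,-0.0995,0,0]]]' > m.json && python3 steer.py m.json
echo '[[[0,0,0,-0.025,-0.0995,0,0],[0,0,0,-0.025,-0.0995,0,0],[0,0,0,-0.025,-0.0995,0,0],[0,0,0,-0.025,-0.0995,0,0],[0,0,0,-0.025,-0.0995,0,0]]]' > m.json && python3 steer.py m.json
echo '[[[0,0,0,-0.022,-0.0875,0,0],[0,0,0,-0.019,-0.075,0,0],[0,0,0,-0.0155,-0.0625,0,0],[0,0,0,-0.0125,-0.05,0,0],[0,0,0,-0.0095,-0.0375,0,0]]]' > m.json && python3 steer.py m.json
echo '[[[0,0,0,-0.006,-0.025,0,0],[0,0,0,-0.003,-0.0125,0,0],[0,0,0,0,0,0,0],[0,0,0,0,0,0,0],[0,0,0,0,0,0,0]]]' > m.json && python3 steer.py m.json
```

```text
clock: 10.55
eef_pos: [591.7, -225.8, 377.2]
tcp_rot: [-3.142, 0.0, -0.258]
contact_force: [0.1, 0.1, -6.0]
opening: 0.574
grasp_force: 93.5
clock: 10.97
eef_pos: [592.6, -129.2, 377.5]
tcp_rot: [-3.141, -0.0, -0.257]
contact_force: [-0.2, -0.0, -7.4]
opening: 0.58
grasp_force: 93.5
clock: 11.38
eef_pos: [593.5, -26.6, 377.5]
tcp_rot: [-3.141, -0.0, -0.257]
contact_force: [0.1, 0.2, -6.8]
opening: 0.577
grasp_force: 93.5
clock: 11.8
eef_pos: [594.5, 75.9, 377.5]
tcp_rot: [-3.141, -0.0, -0.257]
contact_force: [-0.3, 0.5, -6.5]
opening: 0.575
grasp_force: 93.5
clock: 12.22
eef_pos: [595.4, 178.5, 377.5]
tcp_rot: [-3.141, 0.0, -0.257]
contact_force: [0.1, -0.2, -5.7]
opening: 0.572
grasp_force: 93.5
clock: 12.63
eef_pos: [596.9, 241.8, 377.3]
tcp_rot: [-3.142, 0.0, -0.257]
contact_force: [-0.1, -0.4, -7.0]
opening: 0.578
grasp_force: 93.4
clock: 13.05
eef_pos: [597.4, 247.6, 377.3]
tcp_rot: [3.141, -0.0, -0.258]
contact_force: [-0.7, 0.3, -6.6]
opening: 0.573
grasp_force: 93.5
```

Converted, 10 mm is 0.05, 9 mm is 0.045.

```bash

echo '[[[0,0,0,0,0,0.015,0],[0,0,0,0,0,0.03,0],[0,0,0,0,0,0.045,0],[0,0,0,0,0,0.05,0],[0,0,0,0,0,0.05,0]]]' > m.json && python3 steer.py m.json
echo '[[[0,0,0,0,0,0.05,0],[0,0,0,0,0,0.05,0],[0,0,0,0,0,0.05,0],[0,0,0,0,0,0.045,0],[0,0,0,0,0,0.03,0]]]' > m.json && python3 steer.py m.json
echo '[[[0,0,0,0,0,0.025,0],[0,0,0,0,0,0.02,0],[0,0,0,0,0,0.01,0],[0,0,0,0,0,0,0],[0,0,0,0,0,0,0]]]' > m.json && python3 steer.py m.json
echo '[[[0,0,0,0,0,0,0],[0,0,0,0,0,0,0],[0,0,0,0,0,0,0],[0,0,0,0,0,0,0],[0,0,0,0,0,0,0]]]' > m.json && python3 steer.py m.json
python3 - <<'E'
from h import *
t=cams.grab_frame("top")[:,:,::-1];s=cams.grab_frame("side")[:,:,::-1]
cv2.imwrite("pics/d_top.png",t);cv2.imwrite("pics/d_side.png",s)
k=lambda im,x,y,w,h,f:cv2.resize(np.clip(im[y:y+h,x:x+w]*1.3,0,255).astype(np.uint8),None,fx=f,fy=f,interpolation=cv2.INTER_CUBIC)
s0=cv2.imread("pics/side0.png")
A=k(s,205,215,65,70,6);B=k(s0,205,240,65,30,6);C=k(t,190,175,65,100,6)
cv2.imwrite("pics/d1.png",np.hstack([np.vstack([A,B]),C]))
E
```

```text
clock: 13.47
eef_pos: [597.1, 248.0, 337.8]
tcp_rot: [3.141, 0.001, -0.258]
contact_force: [0.3, 0.4, -6.7]
opening: 0.574
grasp_force: 93.5
clock: 13.88
eef_pos: [597.0, 248.1, 292.7]
tcp_rot: [3.141, 0.001, -0.258]
contact_force: [-0.7, 0.5, -5.9]
opening: 0.58
grasp_force: 93.5
clock: 14.3
eef_pos: [597.5, 248.3, 283.6]
tcp_rot: [-3.141, -0.0, -0.258]
contact_force: [0.3, 0.4, -6.2]
opening: 0.574
grasp_force: 93.5
clock: 14.72
eef_pos: [597.4, 248.3, 283.4]
tcp_rot: [-3.141, -0.0, -0.258]
contact_force: [0.5, -0.6, -6.3]
opening: 0.573
grasp_force: 93.5
```

View pics/d1.png

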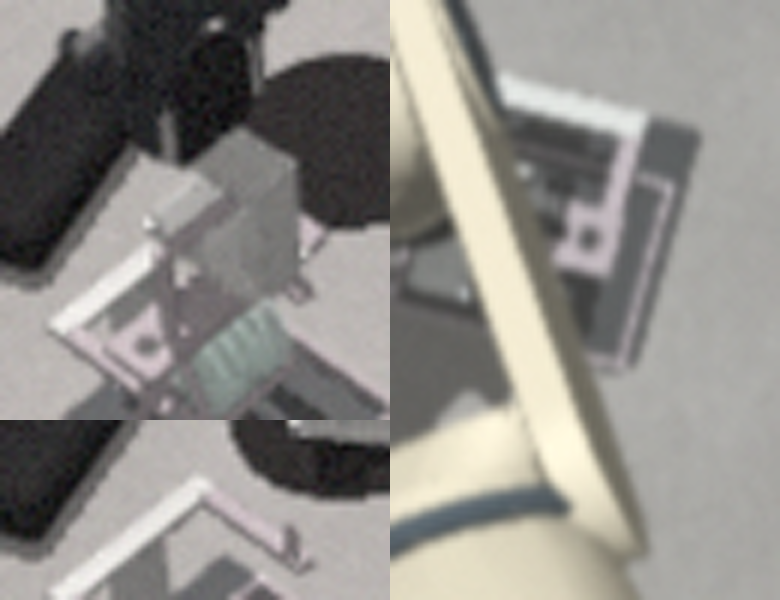

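d1 shows the carrier hanging level above the arms. One hole is visible from the top at pixel (222.9,214.6) and one from the side at (229.25,272.1). I'll compare those with the pins.

```bash
python3 - <<'E'
from h import *
np.set_printoptions(precision=1,suppress=True)
print("hole -y top",onz("top",(222.9,214.6),140.4)); print("hole +y side",onz("side",(229.25,272.1),140.4))
y=np.array([np.sin(.258),np.cos(.258)]);c=np.array([597.4,248.3])
print("expected holes from TCP",c-50*y,c+50*y)
SD=lambda c:(205+(c[0]+.5)/5.5-.5,245+(c[1]+.5)/5.5-.5);TD=lambda c:(185+(c[0]+.5)/6-.5,175+(c[1]+.5)/6-.5)
print("pin tops side z121",onz("side",SD((148,182)),121),onz("side",SD((268,70)),121))
print("pin top z121",onz("top",TD((62,197)),121),onz("top",TD((238,245)),121))
# refined: dark hole centroid now, and pins at start enlarged numerically
t=cv2.imread("pics/d_top.png").astype(int);print(t[210:220,217:229].sum(2)//3)
t=cv2.imread("pics/top0.png").astype(int)
print("pinR");print(t[209:222,220:229].sum(2)//3);print("pinL");print(t[201:216,191:201].sum(2)//3)
E
```

```text
hole -y top [584.7 200.3 140.4]
hole +y side [607.5 299.1 140.4]
expected holes from TCP [584.6 200. ] [610.2 296.6]
pin tops side z121 [599.7 302.2 121. ] [578.8 202.7 121. ]
pin top z121 [609.5 293.1 121. ] [583.7 198.4 121. ]
[[ 78  80 106 138 144 141 138 135 141 145 143 122]
 [ 63  74 110 139 144 142 141 142 146 146 143 124]
 [ 51  63 101 134 136 123 123 131 142 145 140 121]
 [ 49  59  93 129 123  98  92 110 132 142 136 108]
 [ 65  75 103 129 111  82  75  96 123 141 134  98]
 [ 88 110 127 135 111  84  79 101 126 142 132  95]
 [105 135 144 142 126 105 103 121 137 142 126  90]
 [120 141 148 146 141 132 131 137 144 139 111  82]
 [116 134 141 144 143 143 145 146 146 134  99  78]
 [ 99 105 110 115 122 132 139 143 141 125  92  77]]
pinR
[[ 74  74  75  75  87 125 145 149 127]
 [ 74  73  75  73  92 136 150 144 113]
 [ 75  75  74  75  97 138 151 140  98]
 [ 75  75  74  81 108 140 150 135  91]
 [ 74  73  73  86 119 144 145 121  85]
 [ 74  74  71  83 117 137 137 105  79]
 [ 73  73  72  76 101 117 124  91  75]
 [ 75  74  73  77  88  99 109  85  74]
 [ 73  74  77  88  99 111 101  79  74]
 [ 74  73  81 106 122 126  95  76  74]
 [ 73  69  74  97 111 111  83  74  74]
 [ 71  62  58  64  75  82  76  74  74]
 [ 68  57  50  50  58  71  73  75  75]]
pinL
[[132 131 132 131 128 142 147 139  97  65]
 [131 132 134 133 134 144 149 134  84  60]
 [131 132 134 136 142 147 146 122  77  64]
 [130 131 131 133 144 149 142 105  68  68]
 [132 131 127 123 140 148 137  90  61  68]
 [132 133 125 115 127 141 128  80  59  68]
 [134 132 120 106 107 121 110  73  63  71]
 [132 128 115  96  95 105  88  66  68  73]
 [130 129 120 105 113 112  79  66  71  73]
 [131 134 135 127 130 115  76  68  72  74]
 [128 124 129 119 112  93  67  68  72  72]
 [122 105 103  86  76  66  60  68  72  71]
 [117  95  87  67  55  55  62  71  71  73]
 [111  93  77  58  50  54  67  71  73  72]
 [109  99  73  53  49  55  68  71  72  73]]
```

The visible hole sits within 0.3 mm of where the TCP predicts it. Combining the pin estimates, the seat is about 1 mm toward −y. I'll shift by that and lower gently, watching the load.

The rows are not in the units I measure in: shifts go in shares of 200 mm and turns go in shares of pi rad. I convert before sending: 4 mm is 0.02, 3 mm is 0.015.

```bash

echo '[[[0,0,0,0,0.005,0,0],[0,0,0,0,0,0.015,0],[0,0,0,0,0,0.02,0],[0,0,0,0,0,0.02,0],[0,0,0,0,0,0.01,0]]]' > m.json && python3 steer.py m.json
echo '[[[0,0,0,0,0,0.01,0],[0,0,0,0,0,0.01,0],[0,0,0,0,0,0.01,0],[0,0,0,0,0,0,0],[0,0,0,0,0,0,0]]]' > m.json && python3 steer.py m.json
python3 - <<'E'
from rig import r, cams
s=r.sense();print(s["contact_force"],s["wrist_torque"],s["eef_pos"])
E
```

```text
clock: 15.23
eef_pos: [596.7, 247.1, 269.3]
tcp_rot: [3.141, 0.001, -0.258]
contact_force: [-0.1, 0.2, -5.6]
opening: 0.575
grasp_force: 93.6
clock: 15.65
eef_pos: [597.1, 247.3, 264.2]
tcp_rot: [3.142, 0.0, -0.258]
contact_force: [-0.1, -0.7, -6.0]
opening: 0.576
grasp_force: 93.6
[-0.06369016 -0.65319693 -6.01887287] [0.01378271 0.00299417 0.03260139] [597.0907126  247.27966252 264.18397155]
```

Full load remains with the bridge about 8 mm below the pin tips, so the pins are in the holes. I'll keep lowering.

Converted, 2 mm is 0.01.

```bash

echo '[[[0,0,0,0,0,0.01,0],[0,0,0,0,0,0.01,0],[0,0,0,0,0,0.01,0],[0,0,0,0,0,0,0],[0,0,0,0,0,0,0]]]' > m.json && python3 steer.py m.json
echo '[[[0,0,0,0,0,0.01,0],[0,0,0,0,0,0.01,0],[0,0,0,0,0,0.0075,0],[0,0,0,0,0,0,0],[0,0,0,0,0,0,0]]]' > m.json && python3 steer.py m.json
echo '[[[0,0,0,0,0,0.0075,0],[0,0,0,0,0,0.0075,0],[0,0,0,0,0,0,0],[0,0,0,0,0,0,0]]]' > m.json && python3 steer.py m.json
```

```text
clock: 16.07
eef_pos: [597.0, 247.2, 258.1]
tcp_rot: [3.141, 0.0, -0.258]
contact_force: [0.2, -0.0, -6.0]
opening: 0.573
grasp_force: 93.6
clock: 16.48
eef_pos: [597.1, 247.2, 252.7]
tcp_rot: [3.141, 0.0, -0.258]
contact_force: [0.4, 1.2, -5.5]
opening: 0.575
grasp_force: 93.6
clock: 16.82
eef_pos: [597.3, 247.3, 250.1]
tcp_rot: [-3.141, -0.001, -0.258]
contact_force: [-0.3, -0.2, -2.6]
opening: 0.577
grasp_force: 93.7
```

The load came off at TCP z 250–251 (expected 251), so the carrier is home on the pins. I'll unhook and withdraw.

Converted, 7 mm is 0.035, 6 mm is 0.03.

```bash

echo '[[[0,0,0,0,0,0.015,0],[0,0,0,0,0,0.03,0],[0,0,0,0,0,0.035,0],[0,0,0,0,0,0.03,0],[0,0,0,0,0,0.02,0]]]' > m.json && python3 steer.py m.json
echo '[[[0,0,0,0,0,0,0],[0,0,0,0,0,0,0],[0,0,0,-0.025,0,0,0],[0,0,0,-0.05,0,0,0],[0,0,0,-0.05,0,0,0]]]' > m.json && python3 steer.py m.json
echo '[[[0,0,0,-0.05,0,0,0],[0,0,0,-0.05,0,0,0],[0,0,0,-0.05,0,0,0],[0,0,0,-0.075,0,0,0],[0,0,0,-0.075,0,0,0]]]' > m.json && python3 steer.py m.json
echo '[[[0,0,0,-0.05,0,0,0],[0,0,0,-0.025,0,0,0],[0,0,0,0,0,0,0],[0,0,0,0,0,0,0]]]' > m.json && python3 steer.py m.json
```

```text
clock: 17.23
eef_pos: [596.6, 247.1, 222.4]
tcp_rot: [3.141, 0.001, -0.258]
contact_force: [-0.3, -0.1, -2.4]
opening: 0.577
grasp_force: 93.7
clock: 17.65
eef_pos: [572.2, 253.8, 224.0]
tcp_rot: [-3.141, -0.0, -0.258]
contact_force: [-0.1, 0.1, -1.7]
opening: 0.576
grasp_force: 93.7
clock: 18.07
eef_pos: [513.5, 269.3, 223.9]
tcp_rot: [-3.141, 0.0, -0.258]
contact_force: [-0.5, -0.1, -2.4]
opening: 0.574
grasp_force: 93.7
clock: 18.4
eef_pos: [500.5, 273.0, 224.1]
tcp_rot: [-3.141, -0.001, -0.257]
contact_force: [0.6, 0.6, -1.5]
opening: 0.576
grasp_force: 93.8
```

Converted, -24 mm is -0.12, -12 mm is -0.06.

```bash

echo '[[[0,0,0,0,0,-0.06,0],[0,0,0,0,0,-0.12,0],[0,0,0,0,0,-0.12,0],[0,0,0,0,0,-0.12,0],[0,0,0,0,0,-0.06,0]]]' > m.json && python3 steer.py m.json
echo '[[[0,0,0,0.055,0.05,0,0],[0,0,0,0.112,0.1015,0,0],[0,0,0,0.112,0.1015,0,0],[0,0,0,0.112,0.1015,0,0],[0,0,0,0.112,0.1015,0,0]]]' > m.json && python3 steer.py m.json
echo '[[[0,0,0,0.112,0.1015,0,0],[0,0,0,0.112,0.1015,0,0],[0,0,0,0.112,0.1015,0,0],[0,0,0,0.112,0.1015,0,0],[0,0,0,0.112,0.1015,0,0]]]' > m.json && python3 steer.py m.json
echo '[[[0,0,0,0.055,0.05,0,0],[0,0,0,0,0,0,0],[0,0,0,0,0,0,0],[0,0,0,0,0,0,0]]]' > m.json && python3 steer.py m.json
python3 - <<'E'
from h import *
cv2.imwrite("pics/s_side.png",cams.grab_frame("side")[:,:,::-1])
s=cv2.imread("pics/s_side.png");cv2.imwrite("pics/f1.png",cv2.resize(s[190:310,185:305],None,fx=5,fy=5,interpolation=cv2.INTER_CUBIC))
E
```

```text
clock: 18.82
eef_pos: [502.0, 273.1, 323.7]
tcp_rot: [-3.139, -0.003, -0.258]
contact_force: [1.1, 0.1, -2.2]
opening: 0.575
grasp_force: 94.0
clock: 19.23
eef_pos: [575.3, 157.5, 320.0]
tcp_rot: [-3.142, -0.0, -0.258]
contact_force: [0.8, -0.2, -2.3]
opening: 0.576
grasp_force: 94.0
clock: 19.65
eef_pos: [657.8, 30.4, 319.8]
tcp_rot: [3.142, 0.0, -0.258]
contact_force: [1.1, 0.4, -2.7]
opening: 0.575
grasp_force: 94.0
clock: 19.98
eef_pos: [664.5, 20.4, 319.6]
tcp_rot: [-3.141, 0.001, -0.258]
contact_force: [0.3, 0.8, -3.0]
opening: 0.572
grasp_force: 94.0
```

View pics/f1.png

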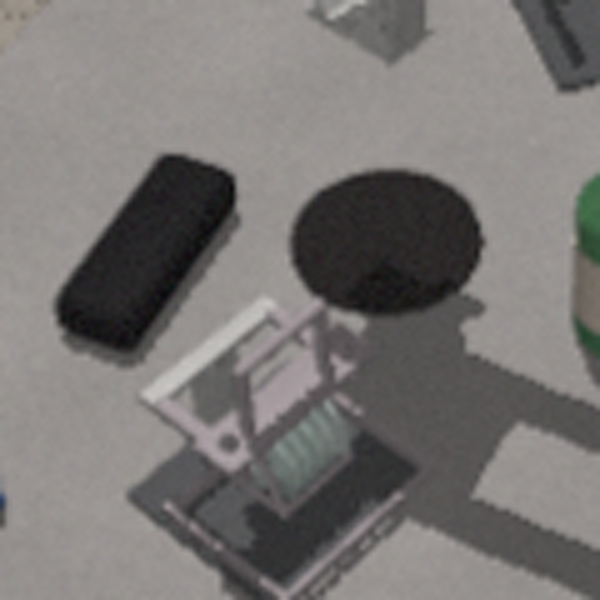

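f1 shows the carrier seated level on both arms of the drip stand, and the pad clear at (388,240). I'll set the lifter down.

Converted, 30 mm is 0.15, 15 mm is 0.075.

```bash

echo '[[[0,0,0,0,0,0.075,0],[0,0,0,0,0,0.15,0],[0,0,0,0,0,0.15,0],[0,0,0,0,0,0.15,0],[0,0,0,0,0,0.15,0]]]' > m.json && python3 steer.py m.json
echo '[[[0,0,0,0,0,0.125,0],[0,0,0,0,0,0.1,0],[0,0,0,0,0,0.06,0],[0,0,0,0,0,0.03,0],[0,0,0,0,0,0,0]]]' > m.json && python3 steer.py m.json
echo '[[[0,0,0,0,0,0,0],[0,0,0,0,0,0,0],[0,0,0,0,0,0,0]]]' > m.json && python3 steer.py m.json
```

```text
clock: 20.45
eef_pos: [664.5, 21.2, 184.0]
tcp_rot: [-3.141, -0.001, -0.256]
contact_force: [0.8, -1.6, -2.9]
opening: 0.579
grasp_force: 94.1
clock: 20.87
eef_pos: [664.4, 20.5, 121.0]
tcp_rot: [3.141, 0.001, -0.257]
contact_force: [-0.2, 0.1, -2.7]
opening: 0.575
grasp_force: 94.1
clock: 21.12
eef_pos: [665.9, 19.9, 123.4]
tcp_rot: [-3.141, -0.002, -0.258]
contact_force: [0.1, 0.3, -2.2]
opening: 0.578
grasp_force: 94.1
```

Converted, 4 mm is 0.02, 3 mm is 0.015.

```bash

echo '[[[0,0,0,0,0,0.02,0],[0,0,0,0,0,0.02,0],[0,0,0,0,0,0.015,0],[0,0,0,0,0,0,0],[0,0,0,0,0,0,0]]]' > m.json && python3 steer.py m.json
echo '[[[0,0,0,0,0,0.005,0],[0,0,0,0,0,0.0025,0],[0,0,0,0,0,0,0],[0,0,0,0,0,0,0]]]' > m.json && python3 steer.py m.json
```

```text
clock: 21.53
eef_pos: [664.7, 19.7, 110.4]
tcp_rot: [3.141, 0.001, -0.258]
contact_force: [0.9, 0.3, -3.3]
opening: 0.573
grasp_force: 94.3
clock: 21.87
eef_pos: [665.1, 19.7, 109.9]
tcp_rot: [-3.142, -0.0, -0.258]
contact_force: [-1.8, -0.3, 5.8]
opening: 0.574
grasp_force: 94.3
```

On the pad: the vertical force reversed at TCP z 109.9, the same height as at pickup. I'll release and rise.

Converted, -30 mm is -0.15, -25 mm is -0.125.

```bash

echo '[[[0,0,0,0,0,0,0.7],[0,0,0,0,0,0,0.85],[0,0,0,0,0,0,1],[0,0,0,0,0,0,1],[0,0,0,0,0,0,1]]]' > m.json && python3 steer.py m.json
echo '[[[0,0,0,0,0,-0.025,1],[0,0,0,0,0,-0.075,1],[0,0,0,0,0,-0.125,1],[0,0,0,0,0,-0.15,1],[0,0,0,0,0,-0.15,1]]]' > m.json && python3 steer.py m.json
echo '[[[0,0,0,0,0,-0.15,1],[0,0,0,0,0,-0.1,1],[0,0,0,0,0,-0.05,1],[0,0,0,0,0,0,1],[0,0,0,0,0,0,1]]]' > m.json && python3 steer.py m.json
python3 - <<'E'
from h import *
np.set_printoptions(precision=1,suppress=True)
a=cv2.imread("pics/s_side.png").astype(int);n=cams.grab_frame("side")[:,:,::-1];cv2.imwrite("pics/e_side.png",n);o=cv2.imread("pics/side0.png").astype(int);n=n.astype(int)
d=lambda p,q,x,y,w,h:np.abs(p-q).max(2)[y:y+h,x:x+w]
for nm,b in(("case",(190,218,45,48)),("carrier",(210,248,65,65)),("bottle",(296,210,30,55))):
    print(nm,"changed px vs start",(d(n,o,*b)>40).sum(),"vs before set-down",(d(n,a,*b)>40).sum())
g=n[215:270,235:290].max(2)  # bright lifter parts on pad
m=(g>140).astype(np.uint8);k,l,st,ce=cv2.connectedComponentsWithStats(m);print(st[1:],ce[1:]+[235,215])
for nm,X in(("top-arm end",(665-34*.967,19.7+34*.255,84)),("grip top",(665,19.7,128)),("lower front",(665+24*.967,19.7-24*.255,6))): print(nm,proj("side",X))
g=(n[200:270,235:290].max(2));print(g[10:66:3,5:50:3])
E
```

```text
clock: 22.28
eef_pos: [665.0, 19.8, 109.2]
tcp_rot: [-3.142, -0.0, -0.258]
contact_force: [1.2, 0.4, -0.9]
opening: 1.002
grasp_force: 0.0
clock: 22.7
eef_pos: [664.5, 19.8, 215.3]
tcp_rot: [3.141, 0.001, -0.258]
contact_force: [0.7, 0.2, 1.1]
opening: 1.002
grasp_force: 0.0
clock: 23.12
eef_pos: [664.7, 19.8, 273.9]
tcp_rot: [3.142, 0.0, -0.258]
contact_force: [0.2, -0.4, -0.5]
opening: 1.002
grasp_force: 0.0
case changed px vs start 1 vs before set-down 0
carrier changed px vs start 818 vs before set-down 28
bottle changed px vs start 0 vs before set-down 0
[[  0   0  18  48 477]
 [ 25   0  30  47 611]
 [ 17  13  11   9  40]
 [ 15  19   1   1   1]
 [ 16  37   7   4  12]
 [ 11  41   1   3   3]
 [  1  44  13  11  95]
 [ 16  46   7   4  14]] [[240.4 234.3]
 [280.7 232.2]
 [256.6 231.8]
 [250.  234. ]
 [254.1 253.6]
 [246.  257. ]
 [242.4 264.6]
 [253.8 262.2]]
top-arm end [264.7 224.4]
grip top [256.9 210.9]
lower front [253.8 231.7]
[[150 149 151 147 137  42  27  36  92 154 155 153 151 149 154]
 [147 151 150 132  43  37  41  27  69 150 150 153 152 153 151]
 [149 152 150  97  29  40  
[... 344 characters left out ...]
2 151]
 [148 123  43  40 126 159 131 113  96  97  96  46  44  41 154]
 [150  77  48  42  65 103 110 106 107  94  95  51  40  38 140]
 [155  83  43  42  46  24  88 108 105  95 100  38  35  42 150]
 [155 122  40  42  44  29  23  73 106  89  26  27  32  33 154]
 [155 156  57  44  42  36  27  33  24  29  29  35  31  85 135]
 [155 154 153  82  41  45  41  38  37  32  36  37  84  85 142]
 [165 151 159  98 139 100  46  37  35  63  79  84 107 149 150]
 [122 149 127  90  96 142 104  85  86  84  83  86 136 150 154]
 [137 129 145  93 106  90  87  88  83  84  86  87  83 120 151]
 [143 150 161  94 139 159 109  85  88  87  85  85  86  83  84]
 [135 163 162 106 149 105  84  90  85  89  87  83  87  89  85]]
```

The lifter stands upright inside the pad with its grip where expected. The case and bottle haven't moved, and the carrier is still seated. Handing in.

```bash
python3 -c "
from rig import r, cams
print(r.sign_off())"
```

```text
the job is handed in; nothing more can be done
None
```

The carrier hangs seated on both pins of the drip stand, the lifting hook stands upright on its pad, released, the bottle and case show no movement in the side view, the order trays were not approached (nor re-checked at the end), and the job was handed in at about 23 s.

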